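# Put the lathe centre away in its push-latch drawer

### The arm

A 7-joint arm with a two-finger parallel gripper is mounted at the origin on the work surface. World frame = base frame: x ahead of the robot, y to its left, z up, the work surface at z = 0. Lengths are in m, angles in rad, forces in N, time in s.
With the tool pointing down it reaches from about 0.425 to 0.875 m from the base axis. Payload 4.7 kg.
Tool frame: the origin (TCP) lies midway between the tips of the shut fingers; the grasp point (between the pads) lies 19 mm behind it; x points along the fingers, y is the direction in which the jaws open and shut, and the axes are right-handed (so a half turn about x gives the same grasp; the last joint's range is limited). The gripper opens to 87 mm and grips with 3 to 60 N. Pads are 19 mm wide; open, the fingers measure 117 mm over their backs; the gripper's body (75 mm by 190 mm) begins 51 mm behind the grasp point.
Start: joints at [1.118, 0.321, -0.07, 1.45, 0.023, 1.371, -0.057], TCP at [0.293, -0.58, 0.223] pointing down, gripper open.
Joint ranges: [-2.86, 2.86], [-0.3, 2.09], [-1.38, 1.24], [0.06, 2.45], [-1.56, 4.7], [0.09, 2.05], [-2.69, 2.69]. Speed limits (rad/s): [2.57, 2.57, 3.14, 3.14, 3.14, 3.14, 3.14].

### API

Orientations are given as a rotation vector (axis times angle).
In Python, from bench import ctrl gives the robot as it stands. The module is installed in compiled form; this text tells all that it offers.
- The arm moves only by the shell command python3 -m jog 'ROWS' [FORCE]. ROWS is JSON, a list of rows, each an object with "rot": the turn, a rotation vector about the tool's x, y, z in units of 5 degrees (1.0 is 5 degrees), a list of three; "travel": the shift along the tool's x, y, z in units of 0.3 m (1.0 is 0.3 m), a list of three; "jaw": the closure, from -1 (fully open) to 1 (shut), so that 0 is half open. In form: [{"rot": [ax, ay, az], "travel": [tx, ty, tz], "jaw": jaw}, ...]. A call has 1 to 8 rows; each row shifts and turns the commanded pose from where the row before left it, along the tool's axes as they then stand; what a row does not reach is not made up. A row lasts 1/10 s, in which the tool goes at most 50 mm and 8.59 degrees, less where a joint would pass 70% of its speed; a pose out of reach is approached as far as the arm can. A call with a number of a shift or a turn outside -1 to 1 is refused whole. A call with a gripper value outside its range is refused whole. The fingers move at their own pace and stop on an object; FORCE is the grip in N (left out, the last holds). Time passes only in rows, so rows that do not move let the fingers close. It gives the time, the measured TCP pose, the force and the opening at its end, in the units of the state.
- ctrl.get_state(): the state, without advancing time (a new reading comes with each control period).
- ctrl.get_image(name): name is "scene" or "top"; returns the picture (420x560x3 uint8, red, green, blue); there is no depth.
- ctrl.camera_model(name): a dict with "mtx" (3x3 intrinsics, pixels), "k1" (the pictures are not rectified: a ray, as slopes to the right and down, at radius r is drawn at 1 + k1 r^2 times it, then the intrinsics apply), "extrinsics" (4x4, takes a point from world to camera coordinates). Camera axes: x right, y up, looking along -z (the intrinsics and any distortion apply to the point x, -y, -z); pixel columns grow to the right and rows downward; lengths in m; the calibration is good to about 2 mm. A picture is of the moment at which its call begins. camera_model takes no time and is no camera call.
- ctrl.close_job(): hands the job in, once; it reports no verdict.
The state is a dict: "time": time; "joint_positions": joint angles; "qd": joint speeds; "joint_torque": joint torques, N m; "position": TCP position; "tool_rot": TCP orientation; "ft_force": force on the tool from outside, world axes, zero at the start; "torque": the same for the moment, N m; "grip_width": opening from 0.0 (shut) to 1.0 (fully open).
Only numpy, scipy, OpenCV 4.12 (cv2) and the standard library are available. Lean on these libraries where they do the work, as an engineer would, in place of code of your own. Each camera call takes 0.05 s, during which the arm holds its last target.

### The job

Press the shut green drawer front of the little wooden cabinet once so that its push latch lets go and the drawer springs open, then stand the steel lathe centre in the empty bore of the drawer's block, shank down and fully home. Then press the drawer in again until the latch catches and it stays shut with the centre inside. Push gently, never hard against the stop, and leave the other things on the bench where they are.

Things in the scene. Friction and masses are not known exactly. Their poses are not given: they have to be found in the camera images.
- cabinet: Fixed light-wood cabinet, dark top, 200 deep (x) x 240 wide (y) x 100 high (z) mm. Origin: centre of its underside, on the bench. It opens towards its own -x, roughly to the robot; the carcass's front is at x = -100 mm. One drawer. What rides in the drawer passes under the carcass's front rail if lower than 83 mm above the bench. More than 18 N on drawer or cabinet harms the latch.
- drawer (a joint): Drawer slide, m, along the cabinet's -x: 0 to 0.001 latched, 0.100 open, negative pressed in past shut. Push-push latch. Latched: press past the trip point, let go: it springs open in about 1 s. Open: press in past it, let go: it latches at 0. A short press changes nothing. The trip point differs each time, -0.005 to -0.019, and can only be felt: a firm stop comes 1 to 2 mm beyond. Starts latched.
- drawer_front (a point): Middle of the outer face of the drawer's green, handleless front panel (214 wide, 70 high, 11 to 81 mm above the bench, 12 thick), at a black rubber dot, 55 mm above the bench; moves with the drawer. Shut, it stands 21 mm proud of the carcass. Axes as the cabinet's (x = the way to push). It pushes back with 3 to 5 N (slow push, under 50 mm/s); at the stop this rises steeply.
- bore (a point): Centre of the mouth of the empty bore in the top face of the wooden block (60 x 190 mm) in the drawer, 48 mm above the bench, 60 mm behind the panel's outer face and 45 mm to +y of the drawer's middle; moves with it. Axes as the cabinet's. Bore 17.6 mm across, 29 deep, chamfered 1.5. The panel rises 33 mm above the block; the drawer's side walls end 2 mm below its top.
- centre: Loose steel lathe centre, 56 mm high, 0.13 to 0.22 kg: shank 16 mm across and 26 long, chamfered foot; above it a collar 28 mm across and 22 high (grip here); a cone of 8 mm on top. Origin: centre of the shank's foot; z up its axis. Starts upright in the stand, collar on the stand's top. Fully home in the bore the collar rests on the block, origin 26 mm below the mouth.
- centre_collar (a point): Middle of the centre's collar, on its axis, 37 mm above the foot.
- plug (a point): Top of a brass plug fixed in the same block, 90 mm to -y of the bore: head 28 mm across, standing 26 mm above the block. Not to be moved.
- stand: Fixed dark-wood block, 75 x 75 x 30 mm, with a loose hole of 20 mm in which the centre starts. Origin: centre of its underside.
- wooden_egg: Turned wooden egg, 68 mm across, 80 high, standing. Leave alone.
- oil_bottle: Amber bottle, 52 mm across, 150 high, standing. Leave alone.
- sanding_block: Cork sanding block, 100 x 60 x 32 mm. Leave alone.
- faceplate: Dark steel faceplate with a hub, 100 mm across, 32 high. Leave alone.
- blank: Dark wooden blank, 60 x 60 x 90 mm. Leave alone.
- gouge: Turning tool with a wooden handle, 240 mm long, lying. Leave alone.
- abrasive_roll: Dark red roll, 70 mm across, 50 high. Leave alone.

How it is judged:
On the way, in this order (a step that is already met when the one before it is completed fails the run):
1. the latch is released and the drawer has sprung open (value of joint drawer above 0.08 m), for 0.2 s.
2. the centre is fully home in the bore while the drawer is open, and let go (z of centre in the frame of bore below -0.0235 m and horizontal distance between centre and bore below 0.004 m and angle between centre's own z axis and vertical below 0.12 rad and value of joint drawer above 0.06 m and contact force between the fingers and centre below 0.05 N), for 0.2 s.
At the end, for the whole second after the job is handed in: The drawer stays latched within 3 mm of its shut place by itself, with the lathe centre inside, upright in the bore: within 2.5 mm of fully home, within 4 mm of the bore's axis, at rest (value of joint drawer between -0.002 and 0.003 m and z of centre in the frame of bore below -0.0235 m and horizontal distance between centre and bore below 0.004 m and angle between centre's own z axis and vertical below 0.12 rad and linear speed of centre below 0.02 m/s); the robot touches nothing.
It fails at once if the robot pushes on the cabinet or its drawer with more than 18 N (contact force between any of the arm, the fingers and cabinet above 18 N).
It fails at once if the lathe centre is forced against the drawer or cabinet with more than 25 N (contact force between centre and cabinet above 25 N).
It fails at once if another thing on the bench is shifted by more than 30 mm (distance of any of wooden_egg, oil_bottle, sanding_block, faceplate, blank, gouge, abrasive_roll from where it was at the start of the episode above 0.03 m).
It also fails if it takes over 72 s, if anything falls off the work surface, if the arm or the gripper's body presses on something with over 40 N, if the wrist force passes 120 N, or if a joint passes its speed limit or range.

## Working session

There is one attempt and no reset: what is moved stays moved. The work goes in short steps, Python scripts to look and compute and a shell command to move; the robot and the scene stay as the last step left them, time stands still between calls to the robot, and variables do not carry over. Pictures are saved under pics/ and viewed, and the job is handed in when it is done.

```bash
mkdir -p pics
python3 - <<'E'
from bench import ctrl
import cv2
print(ctrl.get_state())
for n in("scene","top"):
    im=ctrl.get_image(n); cv2.imwrite(f"pics/{n}0.png",im[:,:,::-1]); 
    m=ctrl.camera_model(n); print(n,m)
E
```

```text
{'time': 0.0, 'joint_positions': array([ 1.11811729,  0.32181416, -0.07012493,  1.4516552 ,  0.02262445,
        1.37078475, -0.05687215]), 'qd': array([-1.24060805e-03,  4.16115899e-04,  3.75329874e-04, -1.66978796e-03,
       -4.06922668e-04,  2.92447927e-05, -1.06249744e-03]), 'joint_torque': array([-2.16248504e-04, -4.91286707e+01, -4.03952440e-01, -3.12526631e+01,
       -6.39117393e-02,  4.34871786e-02,  1.87100641e-04]), 'position': array([ 0.29223481, -0.57999655,  0.22147751]), 'tool_rot': array([ 1.96168504,  0.46837835, -1.96276974]), 'ft_force': array([-1.1537546 ,  0.22345388, -0.41692067]), 'torque': array([0.03149181, 0.01490221, 0.01201086]), 'grip_width': 1.000180445502468}
scene {'mtx': array([[518.09313224,   0.        , 277.25375064],
       [  0.        , 518.09313224, 206.32265134],
       [  0.        ,   0.        ,   1.        ]]), 'k1': -0.19492994555404944, 'extrinsics': array([[ 0.13979997,  0.99016759,  0.0049099 , -0.10515622],
       [-0.710705  ,  0.09688803,  0.69678628,  0.34729444],
       [ 0.68945948, -0.10090019,  0.717262  , -1.8721221 ],
       [ 0.        ,  0.        ,  0.        ,  1.        ]])}
top {'mtx': array([[511.84455183,   0.        , 278.68928035],
       [  0.        , 511.84455183, 218.24532638],
       [  0.        ,   0.        ,   1.        ]]), 'k1': -0.07244845370770692, 'extrinsics': array([[-0.02672096, -0.99948979,  0.01749737,  0.00896856],
       [ 0.9903937 , -0.02409411,  0.13616087, -0.52586816],
       [-0.13566982,  0.02096763,  0.99053221, -1.35808953],
       [ 0.        ,  0.        ,  0.        ,  1.        ]])}
```

View pics/scene0.png

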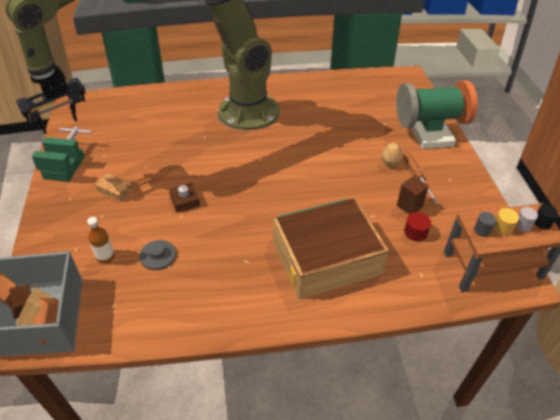

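View pics/top0.png

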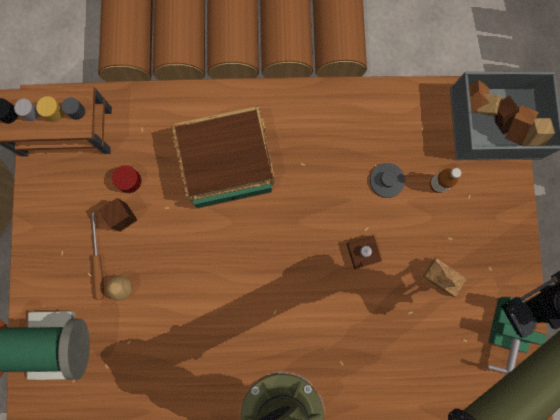

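The scene view faces the robot. In the top view the cabinet is at about (225,155), its green front at (232,192), and the centre in its stand at (366,251). Next I'll enlarge those areas.

```bash
cat > h.py <<'E'
import numpy as np, cv2
from bench import ctrl
M={n:ctrl.camera_model(n) for n in("scene","top")}
def ray(n,u,v):
    m=M[n];K=m["mtx"];k=m["k1"]
    p=cv2.undistortPoints(np.array([[[u,v]]],float),K,np.array([k,0,0,0.]))[0,0]
    E=m["extrinsics"];R=E[:3,:3];o=-R.T@E[:3,3]
    d=R.T@np.array([p[0],-p[1],-1.]);return o,d/np.linalg.norm(d)
def plane(n,u,v,z):
    o,d=ray(n,u,v);return o+d*(z-o[2])/d[2]
def proj(n,P):
    m=M[n];E=m["extrinsics"];c=E[:3,:3]@np.asarray(P,float)+E[:3,3]
    x,y=c[0]/-c[2],-c[1]/-c[2];s=1+m["k1"]*(x*x+y*y);K=m["mtx"]
    return np.array([K[0,0]*x*s+K[0,2],K[1,1]*y*s+K[1,2]])
def tri(a,b):
    (o1,d1),(o2,d2)=a,b
    A=np.stack([d1,-d2],1);s=np.linalg.lstsq(A,o2-o1,rcond=None)[0]
    p,q=o1+d1*s[0],o2+d2*s[1];return (p+q)/2,np.linalg.norm(p-q)
E
python3 - <<'E'
import cv2
t=cv2.imread("pics/top0.png");s=cv2.imread("pics/scene0.png")
cv2.imwrite("pics/c1.png",cv2.resize(t[95:220,160:285],None,fx=4.7,fy=4.7,interpolation=cv2.INTER_CUBIC))
a=cv2.resize(t[225:275,335:395],None,fx=6,fy=6,interpolation=cv2.INTER_CUBIC)
b=cv2.resize(s[170:220,155:215],None,fx=6,fy=6,interpolation=cv2.INTER_CUBIC)
cv2.imwrite("pics/c2.png",cv2.hconcat([a,b]))
E
```

```text
(no output)
```

View pics/c1.png

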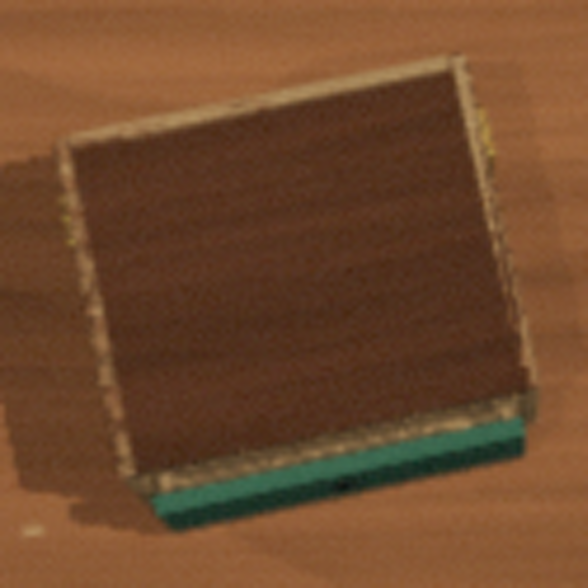

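View pics/c2.png

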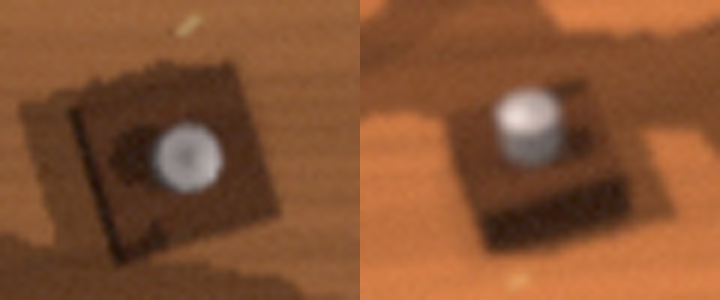

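The crops show the dark lid with its four corners, the green panel's bright top face above its darker outer face with the rubber dot at about (233.4,198), and the collar disc at about (366.3,251.3).

Run:
```python
from h import *
t=cv2.imread("pics/top0.png");hsv=cv2.cvtColor(t,cv2.COLOR_BGR2HSV)
g=cv2.inRange(hsv,(65,90,30),(95,255,255));g[:100]=0;g[220:]=0;g[:,:160]=0;g[:,300:]=0
br=g&cv2.inRange(hsv,(0,0,85),(180,255,255))
for nm,m in(("green",g),("bright",br)):
    c=max(cv2.findContours(m,0,1)[0],key=cv2.contourArea)
    print(nm,cv2.contourArea(c),cv2.minAreaRect(c),cv2.boxPoints(cv2.minAreaRect(c)).tolist())
# outer top corners eyeballed from crop
k=4.7
cs=[(62,138),(460,58),(537,392),(130,484)]
P=[plane("top",160+a/k,95+b/k,.1) for a,b in cs]
for p in P:print(p.round(4))
P=np.array(P);print("sides",[np.linalg.norm(P[i]-P[(i+1)%4]).round(4) for i in range(4)],"ctr",P.mean(0).round(4))
for i,j in((0,1),(3,2)): 
    d=P[i]-P[j]; print("yaw of +y edge",np.degrees(np.arctan2(-d[0],d[1])))
for i,j in((0,3),(1,2)):
    d=P[i]-P[j]; print("yaw of +x edge",np.degrees(np.arctan2(d[1],d[0])))
# green top face outer edge, z .081
a=plane("top",160+157/k,95+497/k,.081);b=plane("top",160+525/k,95+422/k,.081)
print("inner?",a,b)
print("dot",plane("top",160+345/k,95+485/k,.055))
# centre
s=cv2.imread("pics/scene0.png")
def blob(im,x0,y0,x1,y1):
    h=cv2.cvtColor(im[y0:y1,x0:x1],cv2.COLOR_BGR2HSV);m=cv2.inRange(h,(0,0,90),(180,70,255))
    n,l,st,ce=cv2.connectedComponentsWithStats(m);i=1+st[1:,4].argmax();return ce[i]+[x0,y0],st[i]
print(blob(t,345,230,390,272),blob(s,165,175,205,215))
c,_=blob(t,345,230,390,272);print(plane("top",*c,.048))
print("scene", plane("scene",155+528/6-60,170+110/6,.052))
for n,q in(("top",(366.3,251.3)),):print(plane(n,*q,.053))
# stand top corners
for q in((72,108),(233,63),(280,213),(122,265)):print(plane("top",335+q[0]/6,225+q[1]/6,.03).round(4))
```

```text
green 409.0 ((231.94223022460938, 195.5343017578125), (6.797748565673828, 78.85388946533203), 77.73522186279297) [[192.69313049316406, 200.5884552001953], [269.7472839355469, 183.83753967285156], [271.19134521484375, 190.4801483154297], [194.13717651367188, 207.23106384277344]]
bright 189.5 ((231.59024047851562, 193.91517639160156), (3.4838461875915527, 78.85388946533203), 77.7352294921875) [[192.693115234375, 200.5884552001953], [269.7472839355469, 183.8375701904297], [270.48736572265625, 187.2418975830078], [193.43319702148438, 203.99278259277344]]
[0.7769 0.2717 0.1   ]
[0.8189 0.0447 0.1   ]
[0.623  0.0057 0.1   ]
[0.5763 0.233  0.1   ]
sides [np.float64(0.2308), np.float64(0.1998), np.float64(0.232), np.float64(0.2043)] ctr [0.6988 0.1388 0.1   ]
yaw of +y edge 10.494311666202579
yaw of +y edge 11.614960342434761
yaw of +x edge 10.93561533889842
yaw of +x edge 11.264505191897515
inner? [0.57193636 0.22076845 0.081     ] [0.60995504 0.01266968 0.081     ]
dot [0.58087318 0.11664377 0.055     ]
(array([366.09090909, 250.93939394]), array([16, 16, 11, 11, 99], dtype=int32)) (array([182.7755102 , 190.70408163]), array([13, 10, 10, 12, 98], dtype=int32))
[ 0.42978613 -0.236957    0.048     ]
scene [ 0.43321141 -0.23499842  0.052     ]
[ 0.42846429 -0.23651837  0.053     ]
[ 0.4541 -0.189   0.03  ]
[ 0.4727 -0.2638  0.03  ]
[ 0.4038 -0.2819  0.03  ]
[ 0.3824 -0.2087  0.03  ]
```

Everything agrees with the given sizes. Cabinet yaw is about 11.1°, the dot is at (0.581,0.116), and the centre is at (0.429,-0.236), matching the stand's middle. I'll now convert these to tool axes.

```bash
cat >> h.py <<'E'
from scipy.spatial.transform import Rotation as Ro
YAW=np.radians(11.1);CX=np.array([np.cos(YAW),np.sin(YAW),0]);CY=np.array([-np.sin(YAW),np.cos(YAW),0])
FRONT=np.array([.5805,.116,.055])
def st():
    s=ctrl.get_state();R=Ro.from_rotvec(s["tool_rot"]).as_matrix();return s,R
def go(target,yaw=None):
    # tool z should point (horizontally) along yaw ; prints remaining turn (units of 5deg) and travel units in current and turned axes
    s,R=st();d=np.asarray(target)-s["position"]
    out={"t":round(s["time"],2),"pos":s["position"].round(4),"travel":(R.T@d/.3).round(3),"mm":(R.T@d*1000).round(1)}
    if yaw is not None:
        y=np.array([-np.cos(yaw)*0,0,0]);z=np.array([np.cos(yaw),np.sin(yaw),0]);x=np.array([0,0,-1.]);y=np.cross(z,x)
        T=np.stack([x,y,z],1);r=Ro.from_matrix(R.T@T).as_rotvec(degrees=True)/5
        out["rot"]=r.round(3);out["travel_after"]=(T.T@d/.3).round(3)
    print(out)
E
python3 - <<'E'
from h import *
s,R=st();print(R.round(3))
A=FRONT-.06*CX;A[2]=.2
for y in(YAW,YAW+np.pi):go(A,y)
E
```

```text
[[-0.001  0.45  -0.893]
 [ 0.002 -0.893 -0.45 ]
 [-1.    -0.002  0.   ]]
{'t': 0.1, 'pos': array([ 0.2922, -0.5801,  0.2215]), 'travel': array([ 0.075, -1.693, -1.71 ]), 'mm': array([  22.4, -508. , -512.9]), 'rot': array([-3.2871e+01, -2.9000e-02,  6.0000e-03]), 'travel_after': array([0.072, 2.092, 1.19 ])}
{'t': 0.1, 'pos': array([ 0.2922, -0.5801,  0.2215]), 'travel': array([ 0.075, -1.693, -1.71 ]), 'mm': array([  22.4, -508. , -512.9]), 'rot': array([3.129, 0.004, 0.02 ]), 'travel_after': array([ 0.072, -2.092, -1.19 ])}
```

```bash
python3 -m jog '[{"rot":[1.565,0,0],"travel":[0,0,0],"jaw":1},{"rot":[1.565,0,0],"travel":[0,0,0],"jaw":1},{"rot":[0,0,0],"travel":[0,-0.139,-0.079],"jaw":1},{"rot":[0,0,0],"travel":[0,-0.139,-0.079],"jaw":1},{"rot":[0,0,0],"travel":[0,-0.139,-0.079],"jaw":1},{"rot":[0,0,0],"travel":[0,-0.139,-0.079],"jaw":1},{"rot":[0,0,0],"travel":[0,-0.139,-0.079],"jaw":1},{"rot":[0,0,0],"travel":[0,-0.139,-0.079],"jaw":1}]' 20
python3 -m jog '[{"rot":[0,0,0],"travel":[0,-0.139,-0.079],"jaw":1},{"rot":[0,0,0],"travel":[0,-0.139,-0.079],"jaw":1},{"rot":[0,0,0],"travel":[0,-0.139,-0.079],"jaw":1},{"rot":[0,0,0],"travel":[0,-0.139,-0.079],"jaw":1},{"rot":[0,0,0],"travel":[0,-0.139,-0.079],"jaw":1},{"rot":[0,0,0],"travel":[0,-0.139,-0.079],"jaw":1},{"rot":[0,0,0],"travel":[0,-0.139,-0.079],"jaw":1}]'
python3 - <<'E'
from h import *
A=FRONT-.06*CX;A[2]=.2
go(A,YAW+np.pi)
E
```

```text
time: 0.8
position: [0.3089, -0.243, 0.2221]
tool_rot: [1.961, 0.466, -1.962]
ft_force: [0.5, 0.1, 0.9]
grip_width: 0.448
{'t': 0.8, 'pos': array([ 0.3089, -0.243 ,  0.2221]), 'travel': array([ 0.074, -0.715, -1.154]), 'mm': array([  22.1, -214.6, -346.3]), 'rot': array([3.127e+00, 5.000e-03, 2.000e-03]), 'travel_after': array([ 0.074, -1.   , -0.919])}out of range: row 1 has 1.565, outside -1 to 1
```

The first call was refused because 1.565 exceeds 1, so the second ran without the turn. No harm done. I'll turn now, in smaller rows.

```bash
python3 -m jog '[{"rot":[0.782,0,0],"travel":[0,0,0],"jaw":1},{"rot":[0.782,0,0],"travel":[0,0,0],"jaw":1},{"rot":[0.782,0,0],"travel":[0,0,0],"jaw":1},{"rot":[0.782,0,0],"travel":[0,0,0],"jaw":1},{"rot":[0,0,0],"travel":[0,-0.111,-0.102],"jaw":1},{"rot":[0,0,0],"travel":[0,-0.111,-0.102],"jaw":1},{"rot":[0,0,0],"travel":[0,-0.111,-0.102],"jaw":1},{"rot":[0,0,0],"travel":[0,-0.111,-0.102],"jaw":1}]' 20 &&
python3 -m jog '[{"rot":[0,0,0],"travel":[0,-0.111,-0.102],"jaw":1},{"rot":[0,0,0],"travel":[0,-0.111,-0.102],"jaw":1},{"rot":[0,0,0],"travel":[0,-0.111,-0.102],"jaw":1},{"rot":[0,0,0],"travel":[0,-0.111,-0.102],"jaw":1},{"rot":[0,0,0],"travel":[0,-0.111,-0.102],"jaw":1},{"rot":[0,0,0],"travel":[0,0,0],"jaw":1}]'
python3 - <<'E'
from h import *
A=FRONT-.06*CX;A[2]=.05
go(A,YAW+np.pi)
E
```

```text
time: 1.6
position: [0.4041, -0.0892, 0.2224]
tool_rot: [2.12, 0.205, -2.12]
ft_force: [1.0, -0.9, 0.4]
grip_width: 0.003
time: 2.2
position: [0.5226, 0.1088, 0.2217]
tool_rot: [2.117, 0.222, -2.118]
ft_force: [-0.8, 0.0, -0.2]
grip_width: 0.006
{'t': 2.2, 'pos': array([0.5226, 0.1088, 0.2217]), 'travel': array([0.572, 0.017, 0.006]), 'mm': array([171.7,   5.2,   1.8]), 'rot': array([ 0.102, -0.003,  0.077]), 'travel_after': array([0.572, 0.013, 0.006])}
```

Clearance is about 50 mm from the panel, so I'll descend straight in front of it.

```bash
python3 -m jog '[{"rot":[0.1,0,0.077],"travel":[0.13,0.013,0.006],"jaw":1},{"rot":[0,0,0],"travel":[0.14,0,0],"jaw":1},{"rot":[0,0,0],"travel":[0.15,0,0],"jaw":1},{"rot":[0,0,0],"travel":[0.1,0,0],"jaw":1},{"rot":[0,0,0],"travel":[0.05,0,0],"jaw":1},{"rot":[0,0,0],"travel":[0,0,0],"jaw":1}]'
python3 - <<'E'
from h import *
A=FRONT-.012*CX;A[2]=.05
go(A,YAW+np.pi)
for n in("scene","top"):
    im=ctrl.get_image(n); cv2.imwrite(f"pics/{n}1.png",im[:,:,::-1])
t=cv2.imread("pics/top1.png")
cv2.imwrite("pics/c3.png",cv2.resize(t[95:270,140:320],None,fx=3.3,fy=3.3,interpolation=cv2.INTER_CUBIC))
E
```

```text
time: 2.8
position: [0.5192, 0.0962, 0.0497]
tool_rot: [2.118, 0.19, -2.125]
ft_force: [-0.0, -0.3, 0.1]
grip_width: 0.004
{'t': 2.8, 'pos': array([0.5192, 0.0962, 0.0497]), 'travel': array([-0.002, -0.027, -0.173]), 'mm': array([ -0.5,  -8.1, -51.9]), 'rot': array([-0.101,  0.048, -0.072]), 'travel_after': array([-0.001, -0.026, -0.173])}
```

View pics/c3.png

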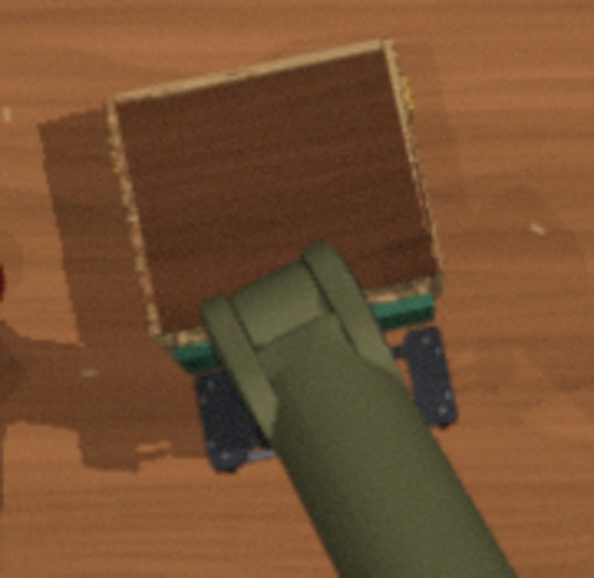

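The gripper stands in front of the panel with its body parallel to it. I'll correct the 8 mm sideways error and close in.

```bash
python3 -m jog '[{"rot":[-0.1,0.05,-0.07],"travel":[0,-0.026,-0.05],"jaw":1},{"rot":[0,0,0],"travel":[0,0,-0.06],"jaw":1},{"rot":[0,0,0],"travel":[0,0,-0.02],"jaw":1},{"rot":[0,0,0],"travel":[0,0,0],"jaw":1}]'
python3 - <<'E'
from h import *
A=FRONT-.01*CX;A[2]=.05
go(A,YAW+np.pi)
s,R=st();print(s["ft_force"]@CX)
E
```

```text
time: 3.3
position: [0.5594, 0.1122, 0.0531]
tool_rot: [2.127, 0.206, -2.112]
ft_force: [-0.4, -0.5, 0.4]
grip_width: 0.009
{'t': 3.3, 'pos': array([0.5594, 0.1122, 0.0531]), 'travel': array([ 0.011,  0.001, -0.038]), 'mm': array([  3.2,   0.3, -11.4]), 'rot': array([-0.003, -0.08 , -0.008]), 'travel_after': array([ 0.01 ,  0.001, -0.038])}
-0.48506758953968276
```

```bash
python3 -m jog '[{"rot":[0,0,0],"travel":[0.008,0,-0.01],"jaw":1},{"rot":[0,0,0],"travel":[0,0,-0.01],"jaw":1},{"rot":[0,0,0],"travel":[0,0,-0.007],"jaw":1},{"rot":[0,0,0],"travel":[0,0,0],"jaw":1}]';python3 -m jog '[{"rot":[0,0,0],"travel":[0,0,-0.007],"jaw":1},{"rot":[0,0,0],"travel":[0,0,-0.007],"jaw":1}]'; python3 -m jog '[{"rot":[0,0,0],"travel":[0,0,-0.007],"jaw":1},{"rot":[0,0,0],"travel":[0,0,0],"jaw":1}]'
python3 - <<'E'
from h import *
A=FRONT-.01*CX;A[2]=.05
go(A,YAW+np.pi)
s,R=st();print(s["ft_force"]@CX)
E
```

```text
time: 3.7
position: [0.5659, 0.1135, 0.0493]
tool_rot: [2.124, 0.206, -2.115]
ft_force: [-0.2, -0.7, -0.4]
grip_width: 0.004
time: 3.9
position: [0.5699, 0.1143, 0.0492]
tool_rot: [2.124, 0.206, -2.115]
ft_force: [-0.2, -0.3, 0.2]
grip_width: 0.004
time: 4.1
position: [0.5723, 0.1148, 0.0493]
tool_rot: [2.124, 0.206, -2.115]
ft_force: [0.6, -0.3, 0.8]
grip_width: 0.003
{'t': 4.1, 'pos': array([0.5723, 0.1148, 0.0493]), 'travel': array([-0.002,  0.001,  0.006]), 'mm': array([-0.7,  0.4,  1.7]), 'rot': array([ 0.001, -0.052, -0.006]), 'travel_after': array([-0.002,  0.001,  0.006])}
0.5559056128429275
```

Contact should be close. I'll go in 1.5–2 mm steps and read the force after each.

```bash
J='python3 -m jog'; python3 -m jog '[{"rot":[0,0,0],"travel":[0,0,-0.006],"jaw":1},{"rot":[0,0,0],"travel":[0,0,0],"jaw":1}]'; python3 -m jog '[{"rot":[0,0,0],"travel":[0,0,-0.006],"jaw":1},{"rot":[0,0,0],"travel":[0,0,0],"jaw":1}]'
```

```text
time: 4.3
position: [0.5738, 0.1152, 0.0492]
tool_rot: [2.124, 0.206, -2.115]
ft_force: [0.4, 1.0, -0.5]
grip_width: 0.009
time: 4.5
position: [0.5746, 0.1153, 0.049]
tool_rot: [2.121, 0.205, -2.117]
ft_force: [-3.2, -0.8, 2.5]
grip_width: 0.006
```

```bash
python3 -m jog '[{"rot":[0,0,0],"travel":[0,0,-0.006],"jaw":1},{"rot":[0,0,0],"travel":[0,0,0],"jaw":1}]'; python3 -m jog '[{"rot":[0,0,0],"travel":[0,0,-0.005],"jaw":1},{"rot":[0,0,0],"travel":[0,0,0],"jaw":1}]'
```

```text
time: 4.7
position: [0.5768, 0.1157, 0.049]
tool_rot: [2.123, 0.206, -2.116]
ft_force: [-3.2, -0.9, 1.6]
grip_width: 0.005
time: 4.9
position: [0.5785, 0.1161, 0.049]
tool_rot: [2.124, 0.206, -2.115]
ft_force: [-4.4, -1.2, 0.5]
grip_width: 0.004
```

Contact came at x≈0.574 and the panel pushes back with 3–4 N. I'll continue carefully.

```bash
python3 -m jog '[{"rot":[0,0,0],"travel":[0,0,-0.004],"jaw":1},{"rot":[0,0,0],"travel":[0,0,0],"jaw":1}]'; python3 -m jog '[{"rot":[0,0,0],"travel":[0,0,-0.004],"jaw":1},{"rot":[0,0,0],"travel":[0,0,0],"jaw":1}]'
```

```text
time: 5.1
position: [0.5798, 0.1163, 0.049]
tool_rot: [2.124, 0.206, -2.115]
ft_force: [-3.4, -0.9, -0.6]
grip_width: 0.004
time: 5.3
position: [0.581, 0.1165, 0.049]
tool_rot: [2.124, 0.206, -2.115]
ft_force: [-3.5, 0.1, -0.8]
grip_width: 0.008
```

```bash
python3 -m jog '[{"rot":[0,0,0],"travel":[0,0,-0.004],"jaw":1},{"rot":[0,0,0],"travel":[0,0,0],"jaw":1}]'
```

```text
time: 5.5
position: [0.5822, 0.1168, 0.0491]
tool_rot: [2.124, 0.206, -2.115]
ft_force: [-4.2, 0.5, -2.2]
grip_width: 0.005
```

```bash
python3 -m jog '[{"rot":[0,0,0],"travel":[0,0,-0.004],"jaw":1},{"rot":[0,0,0],"travel":[0,0,0],"jaw":1}]'
```

```text
time: 5.7
position: [0.5834, 0.1171, 0.0491]
tool_rot: [2.124, 0.206, -2.115]
ft_force: [-3.7, 0.0, -2.2]
grip_width: 0.009
```

```bash
python3 -m jog '[{"rot":[0,0,0],"travel":[0,0,-0.004],"jaw":1},{"rot":[0,0,0],"travel":[0,0,0],"jaw":1}]'
```

```text
time: 5.9
position: [0.5846, 0.1173, 0.0491]
tool_rot: [2.124, 0.206, -2.115]
ft_force: [-4.6, 0.1, -2.3]
grip_width: 0.006
```

```bash
python3 -m jog '[{"rot":[0,0,0],"travel":[0,0,-0.004],"jaw":1},{"rot":[0,0,0],"travel":[0,0,0],"jaw":1}]'
```

```text
time: 6.1
position: [0.5858, 0.1175, 0.0492]
tool_rot: [2.124, 0.206, -2.115]
ft_force: [-4.7, -0.2, -2.5]
grip_width: 0.01
```

```bash
python3 -m jog '[{"rot":[0,0,0],"travel":[0,0,-0.003],"jaw":1},{"rot":[0,0,0],"travel":[0,0,0],"jaw":1}]'
```

```text
time: 6.3
position: [0.5868, 0.1177, 0.0493]
tool_rot: [2.124, 0.206, -2.115]
ft_force: [-4.2, 0.0, -2.1]
grip_width: 0.006
```

```bash
python3 -m jog '[{"rot":[0,0,0],"travel":[0,0,-0.003],"jaw":1},{"rot":[0,0,0],"travel":[0,0,0],"jaw":1}]'
```

```text
time: 6.5
position: [0.5879, 0.1178, 0.0494]
tool_rot: [2.125, 0.206, -2.114]
ft_force: [-3.9, -0.5, -2.5]
grip_width: 0.007
```

```bash
python3 -m jog '[{"rot":[0,0,0],"travel":[0,0,-0.003],"jaw":1},{"rot":[0,0,0],"travel":[0,0,0],"jaw":1}]'
```

```text
time: 6.7
position: [0.5887, 0.118, 0.0494]
tool_rot: [2.125, 0.206, -2.114]
ft_force: [-3.4, -0.9, -1.5]
grip_width: 0.005
```

```bash
python3 -m jog '[{"rot":[0,0,0],"travel":[0,0,-0.003],"jaw":1},{"rot":[0,0,0],"travel":[0,0,0],"jaw":1}]'
```

```text
time: 6.9
position: [0.5895, 0.1182, 0.0494]
tool_rot: [2.124, 0.206, -2.114]
ft_force: [-4.3, 0.7, -1.4]
grip_width: 0.006
```

```bash
python3 -m jog '[{"rot":[0,0,0],"travel":[0,0,-0.003],"jaw":1},{"rot":[0,0,0],"travel":[0,0,0],"jaw":1}]'
```

```text
time: 7.1
position: [0.5897, 0.1182, 0.0494]
tool_rot: [2.123, 0.205, -2.116]
ft_force: [-5.5, -0.9, 0.4]
grip_width: 0.005
```

The advance fell to 0.2 mm out of 0.9 and the force is rising, so this looks like the stop. One more small step to confirm.

```bash
python3 -m jog '[{"rot":[0,0,0],"travel":[0,0,-0.003],"jaw":1},{"rot":[0,0,0],"travel":[0,0,0],"jaw":1}]'
```

```text
time: 7.3
position: [0.5898, 0.1182, 0.0494]
tool_rot: [2.12, 0.205, -2.118]
ft_force: [-9.0, -1.2, 2.7]
grip_width: 0.004
```

That is the firm stop, at 9 N. I'll let go: back away fast, then rise.

```bash
python3 -m jog '[{"rot":[0,0,0],"travel":[0,0,0.12],"jaw":1},{"rot":[0,0,0],"travel":[0,0,0.16],"jaw":1},{"rot":[0,0,0],"travel":[0,0,0.16],"jaw":1},{"rot":[0,0,0],"travel":[-0.14,0,0.05],"jaw":1},{"rot":[0,0,0],"travel":[-0.15,0,0],"jaw":1},{"rot":[0,0,0],"travel":[-0.15,0,0],"jaw":1},{"rot":[0,0,0],"travel":[0,0,0],"jaw":-1},{"rot":[0,0,0],"travel":[0,0,0],"jaw":-1}]'
python3 - <<'E'
from h import *
go([.429,-.2365,.12],YAW+np.pi)
for n in("scene","top"):
    im=ctrl.get_image(n); cv2.imwrite(f"pics/{n}2.png",im[:,:,::-1])
t=cv2.imread("pics/top2.png")
cv2.imwrite("pics/c4.png",cv2.resize(t[95:270,140:320],None,fx=3.3,fy=3.3,interpolation=cv2.INTER_CUBIC))
E
```

```text
time: 8.1
position: [0.449, 0.0902, 0.183]
tool_rot: [2.131, 0.203, -2.106]
ft_force: [-0.3, -0.7, -0.7]
grip_width: 0.112
{'t': 8.1, 'pos': array([0.449 , 0.0902, 0.183 ]), 'travel': array([0.211, 1.055, 0.278]), 'mm': array([ 63.3, 316.4,  83.3]), 'rot': array([ 0.002, -0.132, -0.045]), 'travel_after': array([0.21 , 1.056, 0.275])}
```

View pics/c4.png

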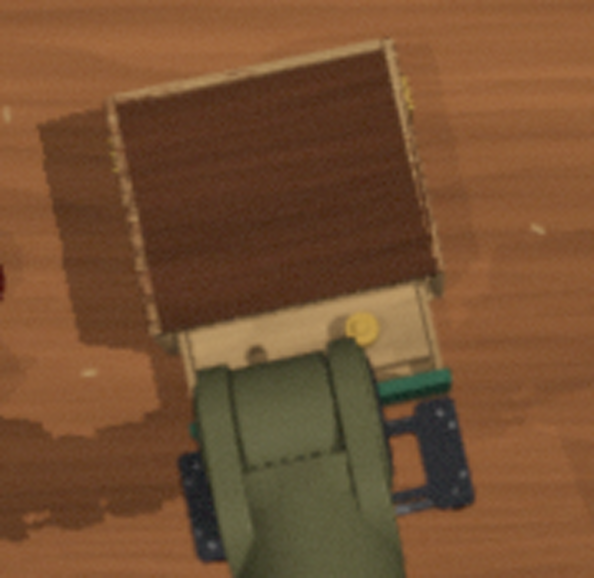

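The drawer has sprung open: the bore shows at crop (257,355) and the plug at (362,328). On to the centre.

```bash
python3 -m jog '[{"rot":[0,-0.065,-0.022],"travel":[0,0.15,0.039],"jaw":-1},{"rot":[0,-0.065,-0.022],"travel":[0,0.15,0.039],"jaw":-1},{"rot":[0,0,0],"travel":[0,0.15,0.039],"jaw":-1},{"rot":[0,0,0],"travel":[0,0.15,0.039],"jaw":-1},{"rot":[0,0,0],"travel":[0,0.15,0.039],"jaw":-1},{"rot":[0,0,0],"travel":[0,0.15,0.039],"jaw":-1},{"rot":[0,0,0],"travel":[0,0.15,0.039],"jaw":-1},{"rot":[0,0,0],"travel":[0,0,0],"jaw":-1}]'
python3 - <<'E'
from h import *
go([.429,-.2365,.12],YAW+np.pi)
for n in("top",):
    im=ctrl.get_image(n); cv2.imwrite(f"pics/{n}3.png",im[:,:,::-1])
t=cv2.imread("pics/top3.png")
cv2.imwrite("pics/c5.png",cv2.resize(t[115:240,180:290],None,fx=4.7,fy=4.7,interpolation=cv2.INTER_CUBIC))
E
```

```text
time: 9.0
position: [0.4242, -0.2415, 0.1782]
tool_rot: [2.116, 0.199, -2.136]
ft_force: [-0.7, -0.6, 0.6]
grip_width: 0.924
{'t': 9.0, 'pos': array([ 0.4242, -0.2415,  0.1782]), 'travel': array([ 0.194, -0.013, -0.021]), 'mm': array([58.1, -3.8, -6.2]), 'rot': array([-0.109,  0.106,  0.042]), 'travel_after': array([ 0.194, -0.013, -0.019])}
```

View pics/c5.png

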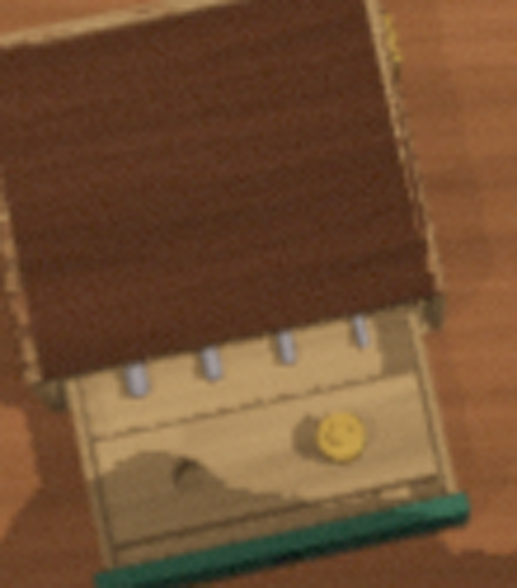

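Clear view: bore mouth at about crop (187,472), plug head at about (341,437), panel along the bottom. I'll measure these against the model.

Run:
```python
from h import *
t=cv2.imread("pics/top3.png")
k=4.7
q=lambda a,b,z:plane("top",180+(a+.5)/k-.5,115+(b+.5)/k-.5,z)
b=q(187,471,.048);h=cv2.cvtColor(t,cv2.COLOR_BGR2HSV)
m=cv2.inRange(h,(20,150,110),(32,255,255));m[:200]=0;m[220:]=0;m[:,:240]=0;m[:,265:]=0
M_=cv2.moments(m,True);pc=(M_["m10"]/M_["m00"],M_["m01"]/M_["m00"]);p=plane("top",*pc,.072)
print("bore",b,"plug",pc,M_["m00"],p,"b from plug",p+.09*CY)
d=b-p;print(np.linalg.norm(d[:2]),np.degrees(np.arctan2(-d[0],d[1])))
f=FRONT-.1*CX;print("pred bore",f+.06*CX+.045*CY)
cv2.imwrite("pics/c6.png",cv2.resize(t[200:235,200:260],None,fx=12,fy=12,interpolation=cv2.INTER_CUBIC))
g=cv2.inRange(h,(65,90,30),(95,255,255));g[:200]=0;g[245:]=0;g[:,:190]=0;g[:,285:]=0
c=max(cv2.findContours(g,0,1)[0],key=cv2.contourArea);r=cv2.minAreaRect(c);print(r,plane("top",*r[0],.078))
bp=cv2.boxPoints(r);W=[plane("top",*x,.08) for x in bp];print(np.round(W,4))
```

```text
bore [0.53749199 0.15557439 0.048     ] plug (252.19444444444446, 207.45833333333334) 72.0 [0.55162555 0.06594805 0.072     ] b from plug [0.53429857 0.15426439 0.072     ]
0.0907338884419258 8.961416177184184
pred bore [0.5325848  0.15245729 0.055     ]
((239.8411865234375, 231.0352783203125), (5.206330299377441, 78.8542251586914), 77.47119140625) [0.48871318 0.09945913 0.078     ]
[[ 0.4751  0.2019  0.08  ]
 [ 0.5154 -0.001   0.08  ]
 [ 0.5019 -0.0036  0.08  ]
 [ 0.4617  0.1991  0.08  ]]
```

View pics/c6.png

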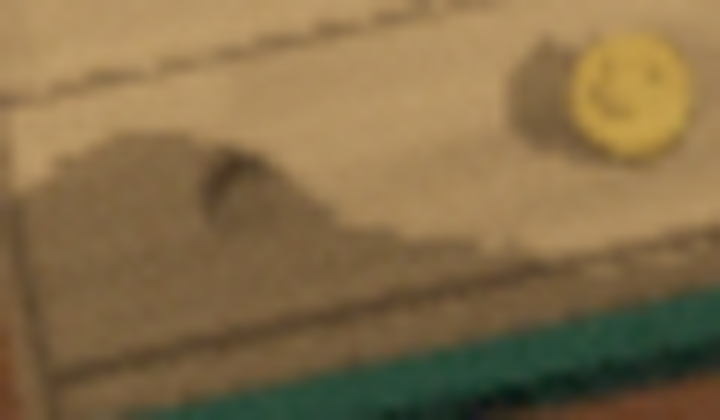

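Bore estimates: plug-based (0.534,0.154), circle fit about (0.536,0.154), front-based (0.533,0.1525). They agree within about 2 mm. I'll grasp the centre first, then refine.

```bash
python3 -m jog '[{"rot":[-0.1,0.1,0.04],"travel":[0.07,-0.013,-0.019],"jaw":-1},{"rot":[0,0,0],"travel":[0.1,0,0],"jaw":-1},{"rot":[0,0,0],"travel":[0,0,0],"jaw":-1},{"rot":[0,0,0],"travel":[0,0,0],"jaw":-1}]'
python3 - <<'E'
from h import *
go([.429,-.2365,.035],YAW+np.pi)
for n in("scene","top"):
    im=ctrl.get_image(n); cv2.imwrite(f"pics/{n}4.png",im[:,:,::-1])
t=cv2.imread("pics/top4.png");s=cv2.imread("pics/scene4.png")
cv2.imwrite("pics/c7.png",cv2.hconcat([cv2.resize(s[150:220,140:220],(400,350),interpolation=cv2.INTER_CUBIC),cv2.resize(s[190:260,260:340],(400,350),interpolation=cv2.INTER_CUBIC)]))
E
```

```text
time: 9.45
position: [0.4312, -0.2284, 0.1287]
tool_rot: [2.115, 0.219, -2.114]
ft_force: [-0.1, 0.4, 0.5]
grip_width: 1.003
{'t': 9.45, 'pos': array([ 0.4312, -0.2284,  0.1287]), 'travel': array([0.312, 0.025, 0.013]), 'mm': array([93.7,  7.6,  3.8]), 'rot': array([ 0.123, -0.006,  0.018]), 'travel_after': array([0.312, 0.025, 0.012])}
```

View pics/c7.png

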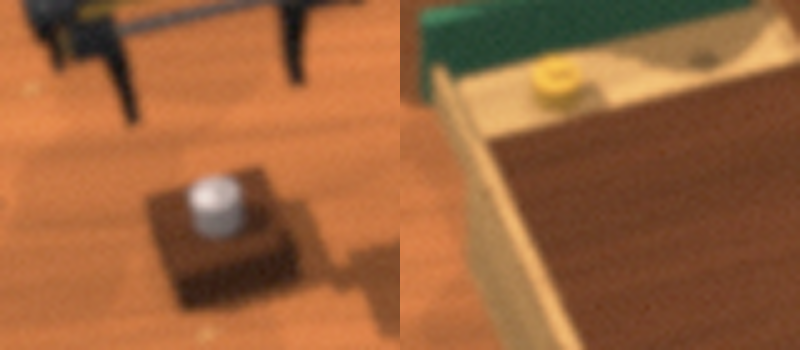

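Scene view: the bore shows at about (321,202), the plug head at about (291,206), and the collar in the stand is upright. The second camera gives a cross-check.

Run:
```python
from h import *
f=lambda x0,y0,a,b:(x0+(a+.5)/5-.5,y0+(b+.5)/5-.5)
print("bore s",plane("scene",*f(260,190,304,60),.048))
print("plug s",plane("scene",*f(260,190,157,69),.074), "top",plane("top",252.19,207.46,.074))
print("coll s",plane("scene",*f(140,150,217,193),.052), "top", plane("top",366.1,250.95,.052))
print(tri(ray("scene",*f(260,190,304,60)),ray("top",219.8,215.4)))
print(tri(ray("scene",*f(260,190,157,69)),ray("top",252.19,207.46)))
print(tri(ray("scene",*f(140,150,217,193)),ray("top",366.2,251.1)))
```

```text
bore s [0.53779688 0.15489293 0.048     ]
plug s [0.55871419 0.06555323 0.074     ] top [0.55130184 0.06589868 0.074     ]
coll s [ 0.43264112 -0.23499177  0.052     ] top [ 0.42948526 -0.23621527  0.052     ]
(array([0.53617861, 0.15498629, 0.04633223]), np.float64(0.0006705111555015893))
(array([0.55238624, 0.06640811, 0.06748314]), np.float64(0.0006247898602765201))
(array([ 0.42932001, -0.23616163,  0.04909748]), np.float64(0.0016931846930774192))
```

```bash
python3 -m jog '[{"rot":[0.12,0,0],"travel":[0.05,0.025,0.012],"jaw":-1},{"rot":[0,0,0],"travel":[0.11,0,0],"jaw":-1},{"rot":[0,0,0],"travel":[0.06,0,0],"jaw":-1},{"rot":[0,0,0],"travel":[0,0,0],"jaw":-1}]'
python3 - <<'E'
from h import *
go([.4295,-.236,.035],YAW+np.pi)
E
```

```text
time: 9.95
position: [0.4284, -0.2372, 0.0622]
tool_rot: [2.121, 0.206, -2.122]
ft_force: [0.0, 0.5, 0.2]
grip_width: 0.999
{'t': 9.95, 'pos': array([ 0.4284, -0.2372,  0.0622]), 'travel': array([ 0.091, -0.003, -0.005]), 'mm': array([27.2, -0.9, -1.4]), 'rot': array([-0.018,  0.003,  0.022]), 'travel_after': array([ 0.091, -0.003, -0.004])}
```

```bash
python3 -m jog '[{"rot":[0,0,0],"travel":[0.05,-0.003,-0.004],"jaw":-1},{"rot":[0,0,0],"travel":[0.04,0,0],"jaw":-1},{"rot":[0,0,0],"travel":[0,0,0],"jaw":0.3},{"rot":[0,0,0],"travel":[0,0,0],"jaw":1},{"rot":[0,0,0],"travel":[0,0,0],"jaw":1},{"rot":[0,0,0],"travel":[0,0,0],"jaw":1},{"rot":[0,0,0],"travel":[0,0,0],"jaw":1}]' 20
python3 - <<'E'
from h import *
go([.4295,-.236,.035],YAW+np.pi)
print(ctrl.get_state()["grip_width"]*87)
E
```

```text
time: 10.65
position: [0.4307, -0.2369, 0.0368]
tool_rot: [2.123, 0.203, -2.118]
ft_force: [-0.3, -0.2, -0.0]
grip_width: 0.634
{'t': 10.65, 'pos': array([ 0.4307, -0.2369,  0.0368]), 'travel': array([ 0.006, -0.004,  0.003]), 'mm': array([ 1.8, -1.2,  1. ]), 'rot': array([-0.02 , -0.026, -0.012]), 'travel_after': array([ 0.006, -0.004,  0.003])}
55.19189442843843
```

```bash
python3 -m jog '[{"rot":[0,0,0],"travel":[0.004,0,0],"jaw":1},{"rot":[0,0,0],"travel":[0,0,0],"jaw":1},{"rot":[0,0,0],"travel":[0,0,0],"jaw":1},{"rot":[0,0,0],"travel":[0,0,0],"jaw":1},{"rot":[0,0,0],"travel":[0,0,0],"jaw":1}]' 20
python3 - <<'E'
from h import *
go([.4295,-.236,.12],YAW+np.pi)
s=ctrl.get_state();print(s["grip_width"]*87)
E
```

```text
time: 11.15
position: [0.4305, -0.2367, 0.0351]
tool_rot: [2.122, 0.204, -2.119]
ft_force: [0.3, -0.3, 0.0]
grip_width: 0.312
{'t': 11.15, 'pos': array([ 0.4305, -0.2367,  0.0351]), 'travel': array([-0.283, -0.003,  0.002]), 'mm': array([-84.9,  -0.9,   0.7]), 'rot': array([-0.018, -0.02 , -0.004]), 'travel_after': array([-0.283, -0.003,  0.003])}
27.17661865545868
```

It is gripped at about 27 mm, which matches the collar. Lifting.

```bash
python3 -m jog '[{"rot":[0,0,0],"travel":[0,0,0],"jaw":1},{"rot":[0,0,0],"travel":[-0.02,0,0],"jaw":1},{"rot":[0,0,0],"travel":[-0.06,0,0],"jaw":1},{"rot":[0,0,0],"travel":[-0.1,0,0],"jaw":1},{"rot":[0,0,0],"travel":[-0.12,0,0],"jaw":1},{"rot":[0,0,0],"travel":[-0.1,0,0],"jaw":1},{"rot":[0,0,0],"travel":[0,0,0],"jaw":1},{"rot":[0,0,0],"travel":[0,0,0],"jaw":1}]'
python3 - <<'E'
from h import *
go([.5355,.1545,.13],YAW+np.pi)
s=ctrl.get_state();print(s["grip_width"]*87)
for n in("scene",):
    im=ctrl.get_image(n); cv2.imwrite(f"pics/{n}5.png",im[:,:,::-1])
s=cv2.imread("pics/scene5.png")
cv2.imwrite("pics/c8.png",cv2.resize(s[90:220,110:260],(750,600),interpolation=cv2.INTER_CUBIC))
E
```

```text
time: 11.95
position: [0.4302, -0.2367, 0.1554]
tool_rot: [2.122, 0.203, -2.118]
ft_force: [0.2, 0.1, -2.6]
grip_width: 0.307
{'t': 11.95, 'pos': array([ 0.4302, -0.2367,  0.1554]), 'travel': array([ 0.084, -1.213, -0.593]), 'mm': array([  25.3, -364. , -178. ]), 'rot': array([-0.019, -0.022, -0.013]), 'travel_after': array([ 0.085, -1.212, -0.595])}
26.751160405183846
```

View pics/c8.png

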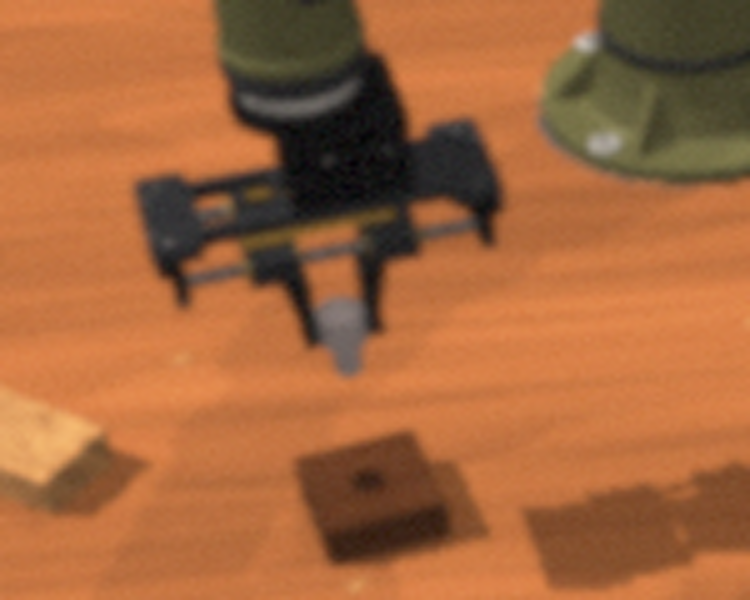

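The centre is held upright with the foot at about crop (347,372), and the stand hole is empty. I'll check the foot against the expected spot.

Run:
```python
from h import *
s,R=st();p=s["position"];print(p)
for dz in(-.031,-.005,.017):
    q=proj("scene",p+[0,0,dz]);print(dz,((q-[110,90]+.5)*[5,600/130]-.5).round(1))
```

```text
[ 0.42947966 -0.23633536  0.15430271]
-0.031 [349.3 368.4]
-0.005 [343.5 336.6]
0.017 [338.6 309.1]
```

The expected foot position matches, so it is held straight. Carrying it over to the bore.

```bash
python3 -m jog '[{"rot":[0,0,0],"travel":[0,-0.07,-0.034],"jaw":1},{"rot":[0,0,0],"travel":[0,-0.13,-0.064],"jaw":1},{"rot":[0,0,0],"travel":[0,-0.13,-0.064],"jaw":1},{"rot":[0,0,0],"travel":[0,-0.13,-0.064],"jaw":1},{"rot":[0,0,0],"travel":[0,-0.13,-0.064],"jaw":1},{"rot":[0,0,0],"travel":[0,-0.13,-0.064],"jaw":1},{"rot":[0,0,0],"travel":[0,-0.13,-0.064],"jaw":1},{"rot":[0,0,0],"travel":[0,-0.13,-0.064],"jaw":1}]' && python3 -m jog '[{"rot":[0,0,0],"travel":[0,-0.12,-0.06],"jaw":1},{"rot":[0,0,0],"travel":[0,-0.07,-0.034],"jaw":1},{"rot":[0,0,0],"travel":[0,-0.03,-0.015],"jaw":1},{"rot":[0,0,0],"travel":[0,0,0],"jaw":1}]'
python3 - <<'E'
from h import *
go([.5355,.1545,.09],YAW+np.pi)
s=ctrl.get_state();print(s["grip_width"]*87)
E
```

```text
time: 12.8
position: [0.515, 0.0809, 0.1536]
tool_rot: [2.119, 0.204, -2.122]
ft_force: [1.0, -1.1, -3.1]
grip_width: 0.309
time: 13.2
position: [0.5345, 0.1516, 0.1539]
tool_rot: [2.118, 0.208, -2.12]
ft_force: [0.3, 0.0, -1.4]
grip_width: 0.311
{'t': 13.2, 'pos': array([0.5345, 0.1516, 0.1539]), 'travel': array([ 0.213, -0.009, -0.005]), 'mm': array([63.9, -2.6, -1.6]), 'rot': array([0.013, 0.011, 0.009]), 'travel_after': array([ 0.213, -0.009, -0.005])}
27.04552147992454
```

```bash
python3 -m jog '[{"rot":[0,0,0],"travel":[0.07,-0.009,-0.005],"jaw":1},{"rot":[0,0,0],"travel":[0.09,0,0],"jaw":1},{"rot":[0,0,0],"travel":[0.045,0,0],"jaw":1},{"rot":[0,0,0],"travel":[0,0,0],"jaw":1},{"rot":[0,0,0],"travel":[0,0,0],"jaw":1}]'
python3 - <<'E'
from h import *
go([.5355,.1545,.09],YAW+np.pi)
for n in("scene","top"):
    im=ctrl.get_image(n); cv2.imwrite(f"pics/{n}6.png",im[:,:,::-1])
s=cv2.imread("pics/scene6.png");t=cv2.imread("pics/top6.png")
cv2.imwrite("pics/c9.png",cv2.hconcat([cv2.resize(s[170:220,290:350],(480,400),interpolation=cv2.INTER_CUBIC),cv2.resize(t[185:245,195:245],(320,400),interpolation=cv2.INTER_CUBIC)]))
E
```

```text
time: 13.7
position: [0.5369, 0.1525, 0.0941]
tool_rot: [2.123, 0.202, -2.119]
ft_force: [0.2, 0.1, -1.8]
grip_width: 0.313
{'t': 13.7, 'pos': array([0.5369, 0.1525, 0.0941]), 'travel': array([ 0.014, -0.007,  0.003]), 'mm': array([ 4.1, -2.2,  1. ]), 'rot': array([-0.034, -0.02 , -0.008]), 'travel_after': array([ 0.014, -0.007,  0.003])}
```

View pics/c9.png

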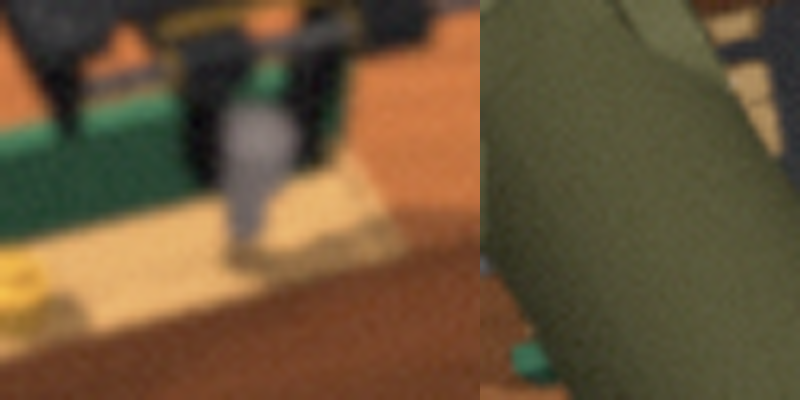

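The foot hangs just above the mouth, at crop (245,238), with the bore in shadow beneath it. The top view is blocked by the arm. I'll make the final lateral correction and go down with force checks.

```bash
python3 -m jog '[{"rot":[0,0,0],"travel":[0.01,-0.007,0.003],"jaw":1},{"rot":[0,0,0],"travel":[0.015,0,0],"jaw":1},{"rot":[0,0,0],"travel":[0,0,0],"jaw":1}]'
python3 - <<'E'
from h import *
go([.5355,.1545,.08],YAW+np.pi)
E
```

```text
time: 14.1
position: [0.5349, 0.1553, 0.0859]
tool_rot: [2.121, 0.204, -2.119]
ft_force: [-0.0, -0.4, -2.8]
grip_width: 0.315
{'t': 14.1, 'pos': array([0.5349, 0.1553, 0.0859]), 'travel': array([ 0.02 ,  0.003, -0.001]), 'mm': array([ 5.9,  0.9, -0.4]), 'rot': array([-0.014, -0.012, -0.006]), 'travel_after': array([ 0.02 ,  0.003, -0.001])}
```

```bash
python3 -m jog '[{"rot":[0,0,0],"travel":[0.01,0.002,-0.001],"jaw":1},{"rot":[0,0,0],"travel":[0.01,0,0],"jaw":1},{"rot":[0,0,0],"travel":[0,0,0],"jaw":1}]'; python3 -m jog '[{"rot":[0,0,0],"travel":[0.007,0,0],"jaw":1},{"rot":[0,0,0],"travel":[0,0,0],"jaw":1}]'
```

```text
time: 14.4
position: [0.5354, 0.1546, 0.0797]
tool_rot: [2.121, 0.204, -2.12]
ft_force: [-0.5, -0.7, -1.9]
grip_width: 0.311
time: 14.6
position: [0.5356, 0.1548, 0.0779]
tool_rot: [2.122, 0.204, -2.119]
ft_force: [-0.4, 0.4, -1.6]
grip_width: 0.311
```

```bash
python3 -m jog '[{"rot":[0,0,0],"travel":[0.007,0,0],"jaw":1},{"rot":[0,0,0],"travel":[0,0,0],"jaw":1}]'
```

```text
time: 14.8
position: [0.5358, 0.1546, 0.0759]
tool_rot: [2.122, 0.204, -2.119]
ft_force: [0.8, 0.2, -2.6]
grip_width: 0.312
```

```bash
python3 -m jog '[{"rot":[0,0,0],"travel":[0.007,0,0],"jaw":1},{"rot":[0,0,0],"travel":[0,0,0],"jaw":1}]'
```

```text
time: 15.0
position: [0.5357, 0.1546, 0.0737]
tool_rot: [2.122, 0.204, -2.119]
ft_force: [0.1, -0.4, -2.0]
grip_width: 0.31
```

```bash
python3 -m jog '[{"rot":[0,0,0],"travel":[0.007,0,0],"jaw":1},{"rot":[0,0,0],"travel":[0,0,0],"jaw":1}]'
```

```text
time: 15.2
position: [0.5358, 0.1546, 0.0716]
tool_rot: [2.122, 0.204, -2.119]
ft_force: [0.4, -0.9, -2.4]
grip_width: 0.315
```

```bash
python3 -m jog '[{"rot":[0,0,0],"travel":[0.007,0,0],"jaw":1},{"rot":[0,0,0],"travel":[0,0,0],"jaw":1}]'
```

```text
time: 15.4
position: [0.5358, 0.1546, 0.0695]
tool_rot: [2.122, 0.204, -2.119]
ft_force: [0.8, -0.9, -3.1]
grip_width: 0.315
```

The foot is about 9 mm below the mouth with no resistance, so it is inside the bore. Continuing down.

```bash
python3 -m jog '[{"rot":[0,0,0],"travel":[0.01,0,0],"jaw":1},{"rot":[0,0,0],"travel":[0.01,0,0],"jaw":1},{"rot":[0,0,0],"travel":[0,0,0],"jaw":1}]'
```

```text
time: 15.7
position: [0.5356, 0.1546, 0.0632]
tool_rot: [2.122, 0.204, -2.119]
ft_force: [0.5, -1.8, -2.1]
grip_width: 0.318
```

```bash
python3 -m jog '[{"rot":[0,0,0],"travel":[0.01,0,0],"jaw":1},{"rot":[0,0,0],"travel":[0.005,0,0],"jaw":1},{"rot":[0,0,0],"travel":[0,0,0],"jaw":1}]'
```

```text
time: 16.0
position: [0.5357, 0.1546, 0.059]
tool_rot: [2.122, 0.204, -2.119]
ft_force: [1.1, -0.9, -2.4]
grip_width: 0.314
```

```bash
python3 -m jog '[{"rot":[0,0,0],"travel":[0.006,0,0],"jaw":1},{"rot":[0,0,0],"travel":[0.004,0,0],"jaw":1},{"rot":[0,0,0],"travel":[0,0,0],"jaw":1}]'
```

```text
time: 16.3
position: [0.5358, 0.1546, 0.0562]
tool_rot: [2.122, 0.204, -2.119]
ft_force: [0.6, -2.4, -1.9]
grip_width: 0.318
```

```bash
python3 -m jog '[{"rot":[0,0,0],"travel":[0.003,0.002,0],"jaw":1},{"rot":[0,0,0],"travel":[0.003,0,0],"jaw":1},{"rot":[0,0,0],"travel":[0,0,0],"jaw":1}]'
```

```text
time: 16.6
position: [0.5358, 0.1545, 0.0543]
tool_rot: [2.122, 0.205, -2.119]
ft_force: [1.7, -1.8, -2.1]
grip_width: 0.314
```

```bash
python3 -m jog '[{"rot":[0,0,0],"travel":[0.004,0,0],"jaw":1},{"rot":[0,0,0],"travel":[0,0,0],"jaw":1}]'
```

```text
time: 16.8
position: [0.5358, 0.1545, 0.0532]
tool_rot: [2.122, 0.205, -2.119]
ft_force: [1.2, -0.6, -2.3]
grip_width: 0.314
```

```bash
python3 -m jog '[{"rot":[0,0,0],"travel":[0.004,0,0],"jaw":1},{"rot":[0,0,0],"travel":[0,0,0],"jaw":1}]'
```

```text
time: 17.0
position: [0.5362, 0.1546, 0.053]
tool_rot: [2.123, 0.204, -2.118]
ft_force: [-1.6, -1.2, 4.0]
grip_width: 0.312
```

```bash
python3 -m jog '[{"rot":[0,0,0],"travel":[0.003,0,0],"jaw":1},{"rot":[0,0,0],"travel":[0,0,0],"jaw":1}]'
```

```text
time: 17.2
position: [0.537, 0.1547, 0.053]
tool_rot: [2.125, 0.204, -2.116]
ft_force: [-1.8, -2.5, 9.5]
grip_width: 0.313
```

It is seated: the vertical force rose sharply at TCP z 0.053. I'll ease off, release, and rise.

```bash
python3 -m jog '[{"rot":[0,0,0],"travel":[-0.006,0,0],"jaw":1},{"rot":[0,0,0],"travel":[0,0,0],"jaw":0},{"rot":[0,0,0],"travel":[0,0,0],"jaw":-0.15},{"rot":[0,0,0],"travel":[0,0,0],"jaw":-0.15},{"rot":[0,0,0],"travel":[0,0,0],"jaw":-0.15},{"rot":[0,0,0],"travel":[0,0,0],"jaw":-0.15}]'
```

```text
time: 17.8
position: [0.5359, 0.1543, 0.0529]
tool_rot: [2.122, 0.204, -2.119]
ft_force: [-0.6, 0.2, -0.2]
grip_width: 0.56
```

```bash
python3 -m jog '[{"rot":[0,0,0],"travel":[-0.03,0,0],"jaw":-0.15},{"rot":[0,0,0],"travel":[-0.07,0,0],"jaw":-0.15},{"rot":[0,0,0],"travel":[-0.12,0,0],"jaw":-0.15},{"rot":[0,0,0],"travel":[-0.15,0,0],"jaw":-0.15},{"rot":[0,0,0],"travel":[-0.1,0,0],"jaw":-0.15},{"rot":[0,0,0],"travel":[0,0,0.14],"jaw":1},{"rot":[0,0,0],"travel":[0,0,0.14],"jaw":1},{"rot":[0,0,0],"travel":[0,0,0],"jaw":1}]'
python3 - <<'E'
from h import *
A=FRONT-.15*CX;A[2]=.05
go(A,YAW+np.pi)
for n in("scene","top"):
    im=ctrl.get_image(n); cv2.imwrite(f"pics/{n}7.png",im[:,:,::-1])
s=cv2.imread("pics/scene7.png");t=cv2.imread("pics/top7.png")
cv2.imwrite("pics/c10.png",cv2.hconcat([cv2.resize(s[170:230,260:350],(420,400),interpolation=cv2.INTER_CUBIC),cv2.resize(t[150:250,185:280],(380,400),interpolation=cv2.INTER_CUBIC)]))
E
```

```text
time: 18.6
position: [0.4487, 0.1375, 0.1942]
tool_rot: [2.118, 0.197, -2.115]
ft_force: [0.9, 1.0, -0.3]
grip_width: 0.386
{'t': 18.6, 'pos': array([0.4487, 0.1375, 0.1942]), 'travel': array([0.482, 0.151, 0.083]), 'mm': array([144.5,  45.4,  24.8]), 'rot': array([-0.008, -0.004, -0.089]), 'travel_after': array([0.481, 0.155, 0.083])}
```

View pics/c10.png

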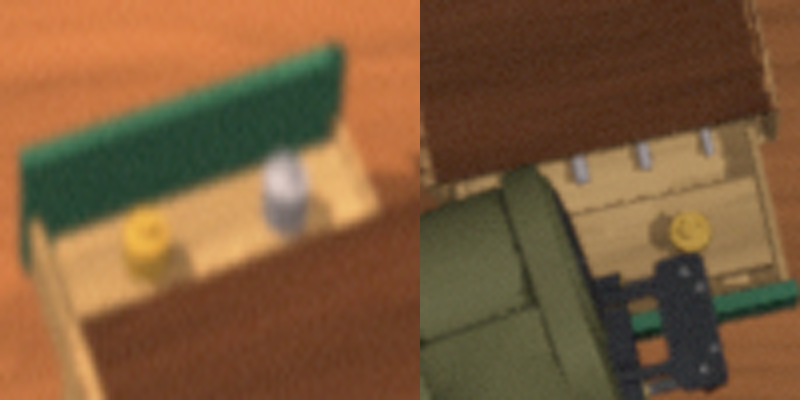

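The centre stands home in the bore, upright, with its collar on the block (scene crop (285,190)). Next, move in front of the panel and go down with the jaws shut.

```bash
python3 -m jog '[{"rot":[0,0,-0.089],"travel":[0,0.1,0.055],"jaw":1},{"rot":[0,0,0],"travel":[0,0.054,0.028],"jaw":1},{"rot":[0,0,0],"travel":[0.1,0,0],"jaw":1},{"rot":[0,0,0],"travel":[0.15,0,0],"jaw":1},{"rot":[0,0,0],"travel":[0.13,0,0],"jaw":1},{"rot":[0,0,0],"travel":[0.08,0,0],"jaw":1},{"rot":[0,0,0],"travel":[0,0,0],"jaw":1},{"rot":[0,0,0],"travel":[0,0,0],"jaw":1}]'
python3 - <<'E'
from h import *
A=FRONT-.115*CX;A[2]=.05
go(A,YAW+np.pi)
E
```

```text
time: 19.5
position: [0.4386, 0.0901, 0.0561]
tool_rot: [2.126, 0.216, -2.124]
ft_force: [0.4, 1.1, 0.4]
grip_width: 0.006
{'t': 19.5, 'pos': array([0.4386, 0.0901, 0.0561]), 'travel': array([ 0.021,  0.006, -0.098]), 'mm': array([  6.2,   1.9, -29.3]), 'rot': array([-0.012, -0.02 ,  0.113]), 'travel_after': array([ 0.02 ,  0.006, -0.098])}
```

```bash
python3 -m jog '[{"rot":[0,0,0.1],"travel":[0.02,0.006,-0.03],"jaw":1},{"rot":[0,0,0],"travel":[0,0,-0.03],"jaw":1},{"rot":[0,0,0],"travel":[0,0,-0.025],"jaw":1},{"rot":[0,0,0],"travel":[0,0,-0.01],"jaw":1},{"rot":[0,0,0],"travel":[0,0,0],"jaw":1}]'
python3 - <<'E'
from h import *
A=FRONT-.105*CX;A[2]=.05
go(A,YAW+np.pi)
E
```

```text
time: 20.0
position: [0.4668, 0.0932, 0.0504]
tool_rot: [2.123, 0.204, -2.117]
ft_force: [-0.9, 0.8, 0.4]
grip_width: 0.007
{'t': 20.0, 'pos': array([0.4668, 0.0932, 0.0504]), 'travel': array([ 0.001, -0.002, -0.036]), 'mm': array([  0.4,  -0.6, -10.9]), 'rot': array([-0.019, -0.031, -0.01 ]), 'travel_after': array([ 0.001, -0.002, -0.036])}
```

```bash
python3 -m jog '[{"rot":[0,0,0],"travel":[0,0,-0.009],"jaw":1},{"rot":[0,0,0],"travel":[0,0,-0.008],"jaw":1},{"rot":[0,0,0],"travel":[0,0,-0.006],"jaw":1},{"rot":[0,0,0],"travel":[0,0,-0.006],"jaw":1},{"rot":[0,0,0],"travel":[0,0,-0.006],"jaw":1},{"rot":[0,0,0],"travel":[0,0,-0.006],"jaw":1},{"rot":[0,0,0],"travel":[0,0,-0.006],"jaw":1}]'; python3 -m jog '[{"rot":[0,0,0],"travel":[0,0,-0.008],"jaw":1},{"rot":[0,0,0],"travel":[0,0,-0.008],"jaw":1},{"rot":[0,0,0],"travel":[0,0,-0.008],"jaw":1}]'
```

```text
time: 20.7
position: [0.479, 0.0954, 0.0495]
tool_rot: [2.12, 0.203, -2.12]
ft_force: [-2.0, -0.6, 2.0]
grip_width: 0.003
time: 21.0
position: [0.4866, 0.0969, 0.0495]
tool_rot: [2.121, 0.203, -2.119]
ft_force: [-3.3, -0.0, -0.4]
grip_width: 0.002
```

In contact at about 3 N. Pushing on at about 25 mm/s.

```bash
python3 -m jog '[{"rot":[0,0,0],"travel":[0,0,-0.009],"jaw":1},{"rot":[0,0,0],"travel":[0,0,-0.009],"jaw":1},{"rot":[0,0,0],"travel":[0,0,-0.009],"jaw":1},{"rot":[0,0,0],"travel":[0,0,-0.009],"jaw":1},{"rot":[0,0,0],"travel":[0,0,-0.009],"jaw":1},{"rot":[0,0,0],"travel":[0,0,-0.009],"jaw":1},{"rot":[0,0,0],"travel":[0,0,-0.009],"jaw":1},{"rot":[0,0,0],"travel":[0,0,-0.009],"jaw":1}]'
```

```text
time: 21.8
position: [0.508, 0.1011, 0.0496]
tool_rot: [2.121, 0.203, -2.119]
ft_force: [-3.8, -0.4, -3.0]
grip_width: -0.003
```

```bash
python3 -m jog '[{"rot":[0,0,0],"travel":[0,0,-0.009],"jaw":1},{"rot":[0,0,0],"travel":[0,0,-0.009],"jaw":1},{"rot":[0,0,0],"travel":[0,0,-0.009],"jaw":1},{"rot":[0,0,0],"travel":[0,0,-0.009],"jaw":1},{"rot":[0,0,0],"travel":[0,0,-0.009],"jaw":1},{"rot":[0,0,0],"travel":[0,0,-0.009],"jaw":1},{"rot":[0,0,0],"travel":[0,0,-0.009],"jaw":1},{"rot":[0,0,0],"travel":[0,0,-0.009],"jaw":1}]'
```

```text
time: 22.6
position: [0.5294, 0.1053, 0.0498]
tool_rot: [2.122, 0.203, -2.118]
ft_force: [-5.0, 0.2, -2.1]
grip_width: 0.005
```

The centre is about to pass under the rail, so a quick check that it still stands.

Run:
```python
from h import *
im=ctrl.get_image("scene")[:,:,::-1]
cv2.imwrite("pics/c11.png",cv2.resize(im[160:240,250:360],(825,600)[:2] if 0 else (770,560),interpolation=cv2.INTER_CUBIC))
```

```text
(no output)
```

View pics/c11.png

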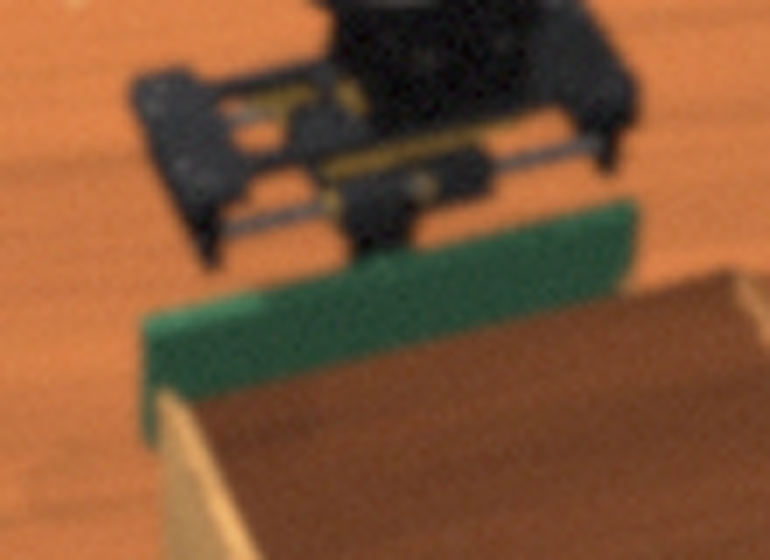

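The centre is hidden behind the carcass top, and the push is square at the panel's middle. I'll continue and watch for any jump in force as it goes under the rail.

```bash
python3 -m jog '[{"rot":[0,0,0],"travel":[0,0,-0.008],"jaw":1},{"rot":[0,0,0],"travel":[0,0,-0.008],"jaw":1},{"rot":[0,0,0],"travel":[0,0,-0.008],"jaw":1},{"rot":[0,0,0],"travel":[0,0,-0.008],"jaw":1}]'; python3 -m jog '[{"rot":[0,0,0],"travel":[0,0,-0.008],"jaw":1},{"rot":[0,0,0],"travel":[0,0,-0.008],"jaw":1}]'
```

```text
time: 23.05
position: [0.539, 0.1071, 0.05]
tool_rot: [2.122, 0.203, -2.118]
ft_force: [-3.1, 0.5, -0.7]
grip_width: 0.007
time: 23.25
position: [0.5437, 0.108, 0.05]
tool_rot: [2.122, 0.203, -2.118]
ft_force: [-4.5, -1.0, 0.1]
grip_width: 0.005
```

```bash
python3 -m jog '[{"rot":[0,0,0],"travel":[0,0,-0.008],"jaw":1},{"rot":[0,0,0],"travel":[0,0,-0.008],"jaw":1}]'; python3 -m jog '[{"rot":[0,0,0],"travel":[0,0,-0.008],"jaw":1},{"rot":[0,0,0],"travel":[0,0,-0.008],"jaw":1},{"rot":[0,0,0],"travel":[0,0,-0.008],"jaw":1}]'
```

```text
time: 23.45
position: [0.5481, 0.1089, 0.05]
tool_rot: [2.121, 0.203, -2.119]
ft_force: [-5.0, -0.7, 1.1]
grip_width: 0.005
time: 23.75
position: [0.5549, 0.1102, 0.05]
tool_rot: [2.121, 0.203, -2.119]
ft_force: [-6.2, -0.2, 0.6]
grip_width: 0.002
```

```bash
python3 -m jog '[{"rot":[0,0,0],"travel":[0,0,-0.008],"jaw":1},{"rot":[0,0,0],"travel":[0,0,-0.008],"jaw":1},{"rot":[0,0,0],"travel":[0,0,-0.008],"jaw":1},{"rot":[0,0,0],"travel":[0,0,-0.008],"jaw":1}]'
```

```text
time: 24.15
position: [0.564, 0.112, 0.05]
tool_rot: [2.12, 0.203, -2.12]
ft_force: [-5.5, -0.3, 1.2]
grip_width: 0.007
```

```bash
python3 -m jog '[{"rot":[0,0,0],"travel":[0,0,-0.007],"jaw":1},{"rot":[0,0,0],"travel":[0,0,-0.007],"jaw":1},{"rot":[0,0,0],"travel":[0,0,-0.007],"jaw":1},{"rot":[0,0,0],"travel":[0,0,-0.007],"jaw":1},{"rot":[0,0,0],"travel":[0,0,-0.006],"jaw":1},{"rot":[0,0,0],"travel":[0,0,0],"jaw":1}]'
```

```text
time: 24.75
position: [0.5752, 0.1142, 0.05]
tool_rot: [2.123, 0.203, -2.117]
ft_force: [-3.1, 0.0, -0.3]
grip_width: 0.008
```

```bash
python3 -m jog '[{"rot":[0,0,0],"travel":[0,0,-0.005],"jaw":1},{"rot":[0,0,0],"travel":[0,0,-0.005],"jaw":1},{"rot":[0,0,0],"travel":[0,0,0],"jaw":1}]'
```

```text
time: 25.05
position: [0.578, 0.1148, 0.05]
tool_rot: [2.123, 0.204, -2.117]
ft_force: [-3.1, 0.1, -0.1]
grip_width: 0.009
```

```bash
python3 -m jog '[{"rot":[0,0,0],"travel":[0,0,-0.004],"jaw":1},{"rot":[0,0,0],"travel":[0,0,0],"jaw":1}]'
```

```text
time: 25.25
position: [0.579, 0.1149, 0.05]
tool_rot: [2.123, 0.203, -2.118]
ft_force: [-5.0, 1.2, -0.8]
grip_width: 0.007
```

```bash
python3 -m jog '[{"rot":[0,0,0],"travel":[0,0,-0.004],"jaw":1},{"rot":[0,0,0],"travel":[0,0,0],"jaw":1}]'
```

```text
time: 25.45
position: [0.5801, 0.1152, 0.05]
tool_rot: [2.122, 0.203, -2.118]
ft_force: [-2.8, 0.9, 0.7]
grip_width: 0.007
```

```bash
python3 -m jog '[{"rot":[0,0,0],"travel":[0,0,-0.004],"jaw":1},{"rot":[0,0,0],"travel":[0,0,0],"jaw":1}]'
```

```text
time: 25.65
position: [0.5813, 0.1154, 0.05]
tool_rot: [2.122, 0.203, -2.118]
ft_force: [-4.5, 0.6, 0.2]
grip_width: 0.004
```

```bash
python3 -m jog '[{"rot":[0,0,0],"travel":[0,0,-0.004],"jaw":1},{"rot":[0,0,0],"travel":[0,0,0],"jaw":1}]'
```

```text
time: 25.85
position: [0.5825, 0.1156, 0.05]
tool_rot: [2.122, 0.203, -2.118]
ft_force: [-4.6, 1.5, 0.9]
grip_width: 0.004
```

```bash
python3 -m jog '[{"rot":[0,0,0],"travel":[0,0,-0.003],"jaw":1},{"rot":[0,0,0],"travel":[0,0,0],"jaw":1}]'
```

```text
time: 26.05
position: [0.5833, 0.1158, 0.0499]
tool_rot: [2.122, 0.203, -2.118]
ft_force: [-3.5, 0.6, 1.5]
grip_width: 0.006
```

```bash
python3 -m jog '[{"rot":[0,0,0],"travel":[0,0,-0.003],"jaw":1},{"rot":[0,0,0],"travel":[0,0,0],"jaw":1}]'
```

```text
time: 26.25
position: [0.5842, 0.116, 0.05]
tool_rot: [2.122, 0.203, -2.118]
ft_force: [-4.3, 1.8, 0.1]
grip_width: 0.006
```

```bash
python3 -m jog '[{"rot":[0,0,0],"travel":[0,0,-0.003],"jaw":1},{"rot":[0,0,0],"travel":[0,0,0],"jaw":1}]'
```

```text
time: 26.45
position: [0.5851, 0.1161, 0.05]
tool_rot: [2.122, 0.203, -2.118]
ft_force: [-4.4, 2.0, 0.5]
grip_width: 0.007
```

```bash
python3 -m jog '[{"rot":[0,0,0],"travel":[0,0,-0.003],"jaw":1},{"rot":[0,0,0],"travel":[0,0,0],"jaw":1}]'
```

```text
time: 26.65
position: [0.5859, 0.1163, 0.05]
tool_rot: [2.122, 0.203, -2.118]
ft_force: [-3.3, 1.1, 0.9]
grip_width: 0.008
```

```bash
python3 -m jog '[{"rot":[0,0,0],"travel":[0,0,-0.003],"jaw":1},{"rot":[0,0,0],"travel":[0,0,0],"jaw":1}]'
```

```text
time: 26.85
position: [0.5869, 0.1165, 0.05]
tool_rot: [2.122, 0.203, -2.118]
ft_force: [-3.4, 1.3, 0.1]
grip_width: 0.004
```

```bash
python3 -m jog '[{"rot":[0,0,0],"travel":[0,0,-0.003],"jaw":1},{"rot":[0,0,0],"travel":[0,0,0],"jaw":1}]'
```

```text
time: 27.05
position: [0.5879, 0.1164, 0.05]
tool_rot: [2.123, 0.203, -2.117]
ft_force: [-4.2, 0.5, 0.7]
grip_width: 0.008
```

```bash
python3 -m jog '[{"rot":[0,0,0],"travel":[0,0,-0.003],"jaw":1},{"rot":[0,0,0],"travel":[0,0,0],"jaw":1}]'
```

```text
time: 27.25
position: [0.5885, 0.1165, 0.05]
tool_rot: [2.122, 0.203, -2.118]
ft_force: [-4.8, 0.8, 1.3]
grip_width: 0.007
```

```bash
python3 -m jog '[{"rot":[0,0,0],"travel":[0,0,-0.003],"jaw":1},{"rot":[0,0,0],"travel":[0,0,0],"jaw":1}]'
```

```text
time: 27.45
position: [0.5895, 0.1167, 0.05]
tool_rot: [2.122, 0.203, -2.118]
ft_force: [-3.5, -0.3, 1.3]
grip_width: 0.008
```

```bash
python3 -m jog '[{"rot":[0,0,0],"travel":[0,0,-0.003],"jaw":1},{"rot":[0,0,0],"travel":[0,0,0],"jaw":1}]'
```

```text
time: 27.65
position: [0.59, 0.1168, 0.05]
tool_rot: [2.121, 0.202, -2.119]
ft_force: [-5.5, -1.0, 3.1]
grip_width: 0.006
```

```bash
python3 -m jog '[{"rot":[0,0,0],"travel":[0,0,-0.003],"jaw":1},{"rot":[0,0,0],"travel":[0,0,0],"jaw":1}]'
```

```text
time: 27.85
position: [0.59, 0.1168, 0.05]
tool_rot: [2.119, 0.202, -2.121]
ft_force: [-8.3, -0.1, 4.3]
grip_width: 0.006
```

Stop reached at 8 N. I'll ease back gently so the drawer settles onto the latch.

```bash
python3 -m jog '[{"rot":[0,0,0],"travel":[0,0,0.02],"jaw":1},{"rot":[0,0,0],"travel":[0,0,0.03],"jaw":1},{"rot":[0,0,0],"travel":[0,0,0.06],"jaw":1},{"rot":[0,0,0],"travel":[0,0,0.1],"jaw":1},{"rot":[0,0,0],"travel":[0,0,0.15],"jaw":1},{"rot":[0,0,0],"travel":[0,0,0.1],"jaw":1},{"rot":[0,0,0],"travel":[-0.14,0,0],"jaw":1},{"rot":[0,0,0],"travel":[-0.15,0,0],"jaw":1}]' && python3 -m jog '[{"rot":[0,0,0],"travel":[-0.15,0.14,0],"jaw":1},{"rot":[0,0,0],"travel":[0,0.16,0],"jaw":1},{"rot":[0,0,0],"travel":[0,0.16,0],"jaw":1},{"rot":[0,0,0],"travel":[0,0.16,0],"jaw":1},{"rot":[0,0,0],"travel":[0,0.16,0],"jaw":1},{"rot":[0,0,0],"travel":[0,0,0],"jaw":1},{"rot":[0,0,0],"travel":[0,0,0],"jaw":1},{"rot":[0,0,0],"travel":[0,0,0],"jaw":1}]'
python3 - <<'E'
from h import *
for n in("scene","top"):
    im=ctrl.get_image(n); cv2.imwrite(f"pics/{n}9.png",im[:,:,::-1])
s=cv2.imread("pics/scene9.png");t=cv2.imread("pics/top9.png");t0=cv2.imread("pics/top0.png")
cv2.imwrite("pics/c12.png",cv2.hconcat([cv2.resize(x[95:220,160:285],(390,390),interpolation=cv2.INTER_CUBIC) for x in(t0,t)]))
E
```

```text
time: 28.65
position: [0.4535, 0.0896, 0.1361]
tool_rot: [2.12, 0.201, -2.119]
ft_force: [1.6, -1.1, 1.1]
grip_width: 0.001
time: 29.45
position: [0.4989, -0.1299, 0.1738]
tool_rot: [2.122, 0.204, -2.116]
ft_force: [0.4, 0.4, -0.5]
grip_width: 0.001
```

View pics/c12.png

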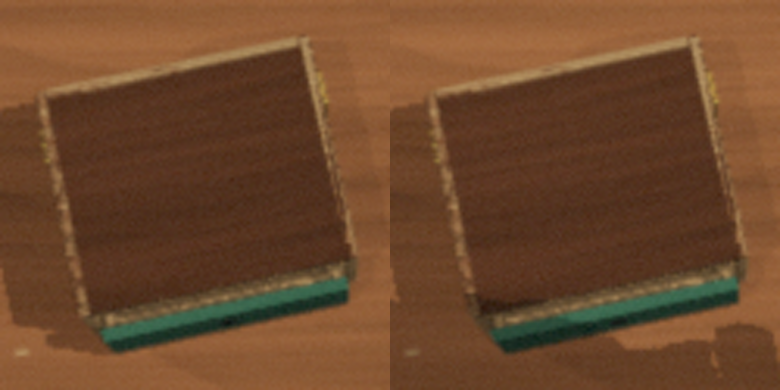

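View pics/scene9.png

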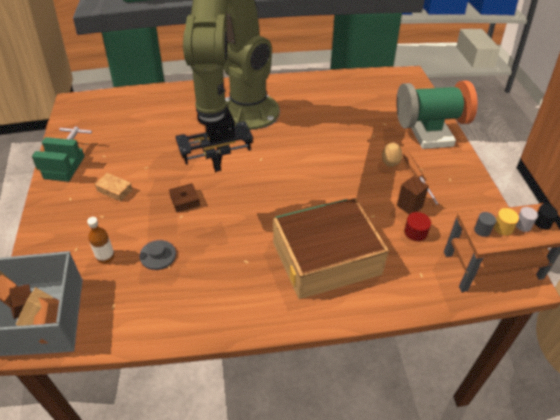

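The drawer sits exactly where it did at the start, more than 1 s after release. The stand is empty, the other things are unmoved and the arm is clear. Handing in.

```bash
python3 -m jog '[{"rot":[0,0,0],"travel":[0,0,0],"jaw":1},{"rot":[0,0,0],"travel":[0,0,0],"jaw":1}]' >/dev/null; python3 -c "
from bench import ctrl
s=ctrl.get_state();print(abs(s['qd']).max(),s['ft_force'])
print(ctrl.close_job())"
```

```text
0.004981446355189256 [-0.34412424 -1.05809371  1.12981058]
the job is handed in; nothing more can be done
None
```

The job is done and handed in at about 30 s of the 72 s allowed. The drawer is shut on its latch with the lathe centre inside.

- **Opening:** I pressed the drawer front at its rubber dot, felt the firm stop at about 9 N and let go, and the drawer sprang open.
- **Placing the centre:** I lifted the centre from its stand and lowered it into the bore until the collar seated, with the downward force peaking at about 10 N. After release, a picture showed it upright with its collar on the block.
- **Closing:** I pushed the drawer in at 3–6 N until the stop, at about 8 N (9–10 N including the vertical part), then eased off.

**Last checks:** pictures taken over a second after letting go show the green front in the same place as at the start. The stand was empty, the other things appeared unmoved, and the robot was clear and still.

**Not confirmed:** once the drawer was shut I could not see the centre. I last saw it standing in the bore just before closing, and I felt no jump in force as it passed under the rail.

**Slips:** my first move was refused because a turn was outside the allowed range, so the next move ran without it. It caused no harm, and I corrected it. My bore position estimates differed by 2–3 mm between views, but the centre went in without resistance.

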